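# Half-open the red dust-extraction damper

## Robot

A 7-joint arm with a two-finger parallel gripper is mounted at the origin on a cart in front of the work surface, level with it; the furniture and walls round the work are solid. World frame = base frame: x ahead of the robot, y to its left, z up, the work surface at z = 0. Lengths are in m, angles in rad, forces in N, time in s.
With the tool pointing down it reaches from about 0.4 to 0.875 m from the base axis. Payload 19.3 kg.
Tool frame: the origin (TCP) lies at the very end of the fingers, on their centre line; the grasp point (between the pads) lies 19 mm behind it; z points along the fingers, y is the direction in which the jaws open and shut (so a half turn about z gives the same grasp; the last joint's range is limited). The gripper opens to 85 mm and grips with 20 to 120 N. Pads are 22 mm wide; open, the fingers measure 114 mm over their backs; the gripper's body (76 mm by 85 mm) begins 54 mm behind the grasp point. The pads swing forward as they close: fully open they stand 13 mm farther back than shut.
Start: joints at [-0.07, 0.521, -0.036, 1.599, 0.021, 1.021, -0.113], TCP at [0.625, -0, 0.231] pointing down, gripper open.
Joint ranges: [-2.91, 2.91], [-0.3, 2.13], [-1.5, 1.42], [0.17, 2.43], [-1.26, 4.41], [0.16, 1.93], [-2.52, 2.52]. Speed limits (rad/s): [1.89, 1.89, 2.39, 2.39, 3.01, 3.01, 3.01].

## Interface

Orientations are given as [roll, pitch, yaw] about the fixed x, y, z axes, in that order (R = Rz(yaw) Ry(pitch) Rx(roll)).
In Python, from workcell import bot gives the robot as it stands.
- The arm moves only by the tool carry_out, never from a script. Its argument "targets" is a list of rows, each a list of 7 numbers: the shift along the tool's x, y, z in mm, then the turn, a rotation vector about the tool's x, y, z in units of 6 degrees (1.0 is 6 degrees), then the closure in counts, from 0 (fully open) to 255 (shut). A call has 1 to 5 rows; each row shifts and turns the commanded pose from where the row before left it, along the tool's axes as they then stand; what a row does not reach is not made up. A row lasts 1/12 s, in which the tool goes at most 41.7 mm and 7.16 degrees, less where a joint would pass 70% of its speed; a pose out of reach is approached as far as the arm can. A call is refused whole if a number of a shift passes 41.7 or a number of a turn 1, either way. A call with a gripper value outside its range is refused whole. The fingers move at their own pace and stop on an object; "force" is the grip in N (left out, the last holds). Time passes only in rows, so rows that do not move let the fingers close. It gives the time, the measured TCP pose, the force and the opening at its end, in the units of the state.
- bot.observe(): the state, without advancing time (a new reading comes with each control period).
- bot.grab_frame(name): name is "scene" or "side" or "wrist"; returns a dict with "color" (420x560x3 uint8, red, green, blue), "z_map" (420x560 float32, m along the optical axis (not along the pixel's ray), 0 where there is no reading), "K" (3x3 intrinsics, pixels), "cam_to_world" (4x4, takes a point from camera to world coordinates); the wrist camera has in their place "T_tool_cam" (4x4, takes a point from camera to tool coordinates, whose origin is the TCP and whose axes are the flange's). Camera axes: x right, y down, z forward; pixel columns grow to the right and rows downward; lengths in m; the calibration is good to about 2 mm. A picture is of the moment at which its call begins: read the wrist's pose just before it.
- bot.job_done(): hands the job in, once; it reports no verdict.
The state is a dict: "clock": time; "qpos": joint angles; "qd": joint speeds; "joint_efforts": joint torques, N m; "position": TCP position; "tool_rot": TCP orientation; "force": force on the tool from outside, world axes, zero at the start; "moment": the same for the moment, N m; "grip_width": finger opening in m.
Only numpy, scipy, OpenCV 4.12 (cv2) and the standard library are available. Lean on these libraries where they do the work, as an engineer would, in place of code of your own. Each camera call takes 0.05 s, during which the arm holds its last target. There are 200 camera calls.

## Task

Dust extraction is needed at half strength on the red branch: take the damper with the red knob, whose push-pull rod is fully in (shut), and draw the rod straight out to its middle click position, then let go. Leave the damper with the blue knob shut.

Things in the scene. Friction and masses are not known exactly. Their poses are not given: they have to be found in the camera images.
- red_damper_knob (a point): Centre of the red knob (moves with it): 29 mm diameter, 30 mm long, axis level 50 mm above the bench, on a 10 mm rod from the front of a grey metal box (85 x 90 mm, 86 mm high, fixed to the bench). Fully in, the centre is 42 mm in front of the box. Axes: x along the rod into the box, z up; it pulls out along -x. Box and knob are turned together up to 30 degrees about the vertical.
- red_damper_rod (a joint): How far the red knob's rod is drawn out (m): 0 fully in (shut; it starts there), 0.030 middle click (half open), 0.060 fully out. A spring detent draws it to the nearest of these: let go between 0.018 and 0.042 it snaps to about 0.030. Leaving a click takes about 6 N.
- blue_damper_knob (a point): Centre of the blue knob of a second damper, the same in all but colour, axes as for the red one. To be left alone.
- blue_damper_rod (a joint): How far the blue knob's rod is drawn out (m), as for the red one; it starts fully in (0) and must stay so.

How it is judged:
At the end, for the whole second after the job is handed in: The red knob's rod rests in its middle click, 30 mm out (within 8 mm), and the blue knob's rod is still fully in (within 10 mm) (value of joint red_damper_rod between 0.022 and 0.038 m and velocity of joint red_damper_rod between -0.01 and 0.01 m/s and value of joint blue_damper_rod below 0.01 m); the robot touches nothing.
It fails at once if the blue knob's rod is pulled out more than 13 mm (value of joint blue_damper_rod above 0.013 m).
It also fails if it takes over 29 s, if anything falls off the work surface, if the arm or the gripper's body presses on something with over 40 N, if the wrist force passes 120 N, or if a joint passes its speed limit or range.

## Working session

There is one attempt and no reset: what is moved stays moved. The work goes in short steps, Python scripts to look and compute and a tool call to move; the robot and the scene stay as the last step left them, time stands still between calls to the robot, and variables do not carry over. Pictures are saved under pics/ and viewed, about 8 in all and at most 12, crops included, and the job is handed in when it is done.

Besides the shell and the picture viewer there is one more tool, called after "Call:" by a JSON object that holds its "api" and its "payload", one argument or row to a line. carry_out: Moves the arm, as the interface text tells. Its arguments: {"type":"object","properties":{"targets":{"type":"array","items":{"type":"array","items":{"type":"number"}}},"force":{"type":"number"}},"required":["targets"]}

```bash
mkdir -p pics
cat > h.py <<'E'
import numpy as np, cv2
from workcell import bot
def pts(f):
    z=f["z_map"];v,u=np.indices(z.shape);K=f["K"]
    p=np.stack([(u-K[0,2])/K[0,0]*z,(v-K[1,2])/K[1,1]*z,z],-1)
    T=f["cam_to_world"];return p@T[:3,:3].T+T[:3,3]
E
python3 - <<'E'
from h import *
ims=[]
print(bot.observe())
for n in("scene","side"):
    f=bot.grab_frame(n);P=pts(f);c=f["color"];ims.append(c)
    np.savez("pics/"+n,P=P,c=c)
    h=cv2.cvtColor(c,cv2.COLOR_RGB2HSV);z=f["z_map"]>0
    for k,m in(("red",((h[...,0]<8)|(h[...,0]>172))),("blue",(h[...,0]>100)&(h[...,0]<130))):
        m=m&(h[...,1]>130)&(h[...,2]>50)
        nn,l,s,ce=cv2.connectedComponentsWithStats(m.astype(np.uint8))
        for i in range(1,nn):
            if s[i,4]>40:
                q=P[(l==i)&z];print(n,k,s[i],ce[i].round(),np.median(q,0).round(3),q.min(0).round(3),q.max(0).round(3))
cv2.imwrite("pics/a.png",cv2.resize(np.hstack(ims),(800,300))[...,::-1])
cv2.imwrite("pics/b.png",ims[0][...,::-1])
E
```

```text
{'clock': 0.0, 'qpos': array([-0.07021339,  0.52199114, -0.0363471 ,  1.59998818,  0.02120151,
        1.02111081, -0.11279097]), 'qd': array([-2.12965465e-03, -2.12313024e-04, -3.98473670e-04,  1.08903289e-03,
        7.95531770e-05,  1.07825121e-03, -2.30223969e-04]), 'joint_efforts': array([-4.24098413e-03, -9.27110124e+01,  1.97758444e+00, -3.69928443e+01,
        1.76317629e-02,  8.19846697e-03, -6.58496788e-05]), 'position': array([ 6.24668185e-01, -1.71860659e-05,  2.30746864e-01]), 'tool_rot': array([-3.14048247e+00,  7.10795632e-05,  1.57082632e+00]), 'force': array([ 0.52003791, -0.70573652, -0.30412539]), 'moment': array([-0.0033593 ,  0.0037057 ,  0.05235493]), 'grip_width': 0.0853368539148803}
scene red [392 179  35  15 158] [407. 186.] [ 0.34  -0.358  0.011] [ 0.316 -0.43   0.008] [ 0.367 -0.319  0.014]
scene red [228 242  19  17 218] [237. 250.] [0.472 0.126 0.059] [0.462 0.112 0.044] [0.491 0.134 0.065]
scene red [283 411   9   9  42] [288. 416.] [ 0.44  -0.017 -0.663] [ 0.428 -0.036 -0.668] [ 0.447 -0.003 -0.66 ]
scene blue [333 173  13  11 103] [339. 178.] [ 0.46  -0.22   0.059] [ 0.448 -0.233  0.047] [ 0.475 -0.215  0.065]
side red [251 201  11  10 102] [256. 205.] [0.475 0.108 0.057] [0.463 0.102 0.043] [0.491 0.12  0.064]
side red [220 362  31  58 912] [233. 386.] [ 0.343 -0.362  0.01 ] [ 0.32  -0.416  0.007] [ 0.376 -0.319  0.013]
side blue [278 286  18  15 227] [286. 293.] [ 0.46  -0.24   0.058] [ 0.447 -0.247  0.046] [ 0.476 -0.224  0.065]
```

View pics/a.png

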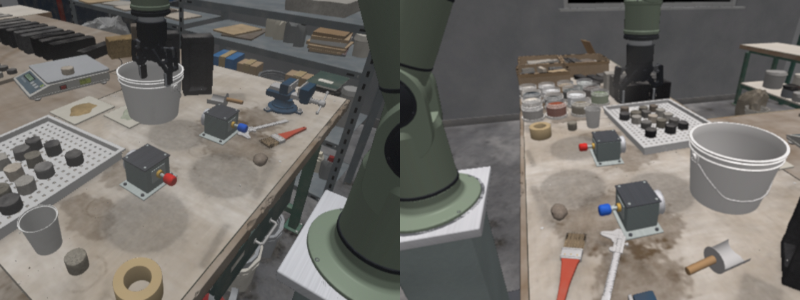

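The pictures show the red knob near scene pixel (237,250), in front of its box. The blue knob is at (339,178), about 0.35 m to the right. Next I'll fit the box tops to get the yaw.

Run:
```python
from h import *
D=[np.load(f"pics/{n}.npz") for n in("scene","side")]
for name,k in(("red",(.477,.118)),("blue",(.461,-.230))):
    B=[]
    for d in D:
        P=d["P"].reshape(-1,3)
        r=np.hypot(P[:,0]-k[0]-.085,P[:,1]-k[1])
        q=P[(r<.1)&(P[:,2]>.081)&(P[:,2]<.092)];B.append(q)
        R=cv2.minAreaRect(q[:,:2].astype(np.float32)*1000);print(name,len(q),R,np.median(q[:,2]))
    q=np.vstack(B);R=cv2.minAreaRect(q[:,:2].astype(np.float32)*1000);print("both",R)
    c=np.array(R[0])/1000;v=c-np.array(k);print("knob->box",v.round(4),np.hypot(*v),np.degrees(np.arctan2(v[1],v[0])))
# knob colour points of red, axis fit
K=[]
for d in D:
    P=d["P"];c=d["c"].astype(int);m=(c[...,0]>1.8*c[...,1])&(c[...,0]>1.8*c[...,2])&(np.hypot(P[...,0]-.477,P[...,1]-.118)<.04)&(P[...,2]>.03)
    K.append(P[m]);print(P[m].min(0),P[m].max(0),m.sum())
K=np.vstack(K);np.save("pics/K.npy",K)
from scipy.optimize import least_squares
for a in (0,10,-10,20,-20,30,-30):
    t=np.radians(a);x=K[:,0]*np.cos(t)+K[:,1]*np.sin(t);y=-K[:,0]*np.sin(t)+K[:,1]*np.cos(t);print(a,np.percentile(x,[2,98]).round(4),np.percentile(y,[2,98]).round(4))
```

```text
red 1398 ((561.6801147460938, 117.98590087890625), (94.51793670654297, 90.40644836425781), 88.75639343261719) 0.08579732239306062
red 573 ((562.1669921875, 114.61113739013672), (96.2563705444336, 89.23719787597656), 88.45447540283203) 0.08430411373741814
both ((561.7711791992188, 115.96981811523438), (98.31997680664062, 90.67374420166016), 89.003173828125)
knob->box [ 0.0848 -0.002 ] 0.08479548609042396 -1.3719122898864209
blue 693 ((546.9865112304688, -227.53538513183594), (91.88980102539062, 97.72370147705078), 1.3793697357177734) 0.08597060065421974
blue 1656 ((546.7940673828125, -229.77024841308594), (90.07927703857422, 96.93173217773438), 0.5495403409004211) 0.08479294706430171
both ((547.2565307617188, -228.23779296875), (91.52046203613281, 99.98758697509766), 0.5495403409004211)
knob->box [0.0863 0.0018] 0.08627452968674079 1.1703807351745286
[0.46155131 0.11123984 0.04241385] [0.49097953 0.13443982 0.06514442] 231
[0.46219483 0.10120125 0.04263518] [0.49055655 0.12038381 0.06444917] 108
0 [0.4624 0.4894] [0.1032 0.1337]
10 [0.4753 0.5037] [0.0183 0.0496]
-10 [0.4337 0.4621] [0.1843 0.215 ]
20 [0.4731 0.5031] [-0.0679 -0.035 ]
-20 [0.3912 0.4218] [0.2588 0.2907]
30 [0.4563 0.488 ] [-0.1521 -0.1184]
-30 [0.3366 0.3689] [0.3248 0.3579]
```

Red: yaw is about -1°, knob at (0.476, 0.117, 0.05). Knob to box centre measures 85 mm, against an expected 84.5–87 mm, so it agrees. I'll turn the tool 90° so the jaws open across the rod, then approach from above.

Call:
{"api": "carry_out", "payload": {
  "targets": [
    [0,0,0,0,0,1,0],
    [0,0,0,0,0,1,0],
    [0,0,0,0,0,1,0],
    [0,0,0,0,0,1,0],
    [0,0,0,0,0,1,0]
  ]
}}

```text
clock: 0.52
position: [0.6248, -0.0, 0.231]
tool_rot: [-3.141, 0.0, 1.042]
force: [-0.2, 0.4, 0.0]
grip_width: 0.0851
```

Call:
{"api": "carry_out", "payload": {
  "targets": [
    [0,0,0,0,0,1,0],
    [0,0,0,0,0,1,0],
    [0,0,0,0,0,1,0],
    [0,0,0,0,0,1,0],
    [0,0,0,0,0,1,0]
  ]
}}

```text
clock: 0.93
position: [0.6248, -0.0, 0.231]
tool_rot: [-3.141, 0.001, 0.518]
force: [-0.5, 0.5, -0.1]
grip_width: 0.0851
```

Call:
{"api": "carry_out", "payload": {
  "targets": [
    [0,0,0,0,0,1,0],
    [0,0,0,0,0,1,0],
    [0,0,0,0,0,1,0],
    [0,0,0,0,0,1,0],
    [0,0,0,0,0,1,0]
  ]
}}

```text
clock: 1.35
position: [0.6248, 0.0, 0.231]
tool_rot: [3.142, 0.001, -0.005]
force: [-0.2, 0.7, -0.7]
grip_width: 0.0853
```

Call:
{"api": "carry_out", "payload": {
  "targets": [
    [-30,-23.5,10,0,0,0,0],
    [-30,-23.5,15,0,0,0,0],
    [-30,-23.5,15,0,0,0,0],
    [-30,-23.5,15,0,0,0,0],
    [-29,-23,15,0,0,0,0]
  ]
}}

```text
clock: 1.77
position: [0.4741, 0.1177, 0.1607]
tool_rot: [-3.142, 0.0, -0.0]
force: [1.0, 1.1, -0.9]
grip_width: 0.0855
```

Run:
```python
from h import *
from scipy.spatial.transform import Rotation as Ro
s=bot.observe();f=bot.grab_frame("wrist")
T=np.eye(4);T[:3,:3]=Ro.from_euler("xyz",s["tool_rot"]).as_matrix();T[:3,3]=s["position"]
f["cam_to_world"]=T@f["T_tool_cam"];P=pts(f);c=f["color"].astype(int)
m=(c[...,0]>1.8*c[...,1])&(c[...,0]>1.8*c[...,2])&(P[...,2]>.03)&(f["z_map"]>0)
q=P[m];print(s["position"],s["qpos"].round(2),m.sum(),np.percentile(q,[2,50,98],axis=0).round(4) if len(q) else "")
cv2.imwrite("pics/w.png",f["color"][...,::-1])
```

```text
[0.47410376 0.11773595 0.16065992] [-0.61  0.43  0.32  2.03 -0.2   0.71 -1.73] 1190 [[0.4635 0.1081 0.0534]
 [0.4778 0.1201 0.0612]
 [0.4902 0.1325 0.0639]]
```

View pics/w.png

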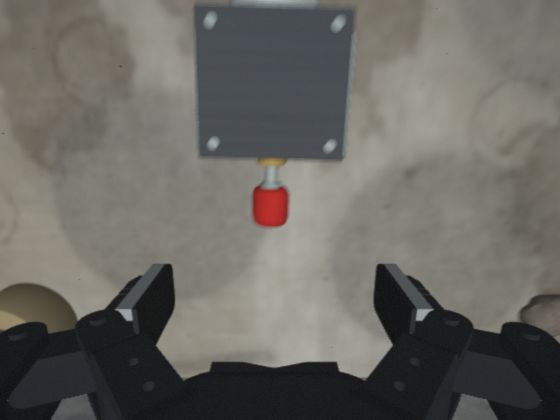

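The wrist view shows the red knob at (270,205), centred between the jaws with its axis nearly along world x. The wrist measurement puts it at (0.477, 0.120). I'll descend 129 mm.

Call:
{"api": "carry_out", "payload": {
  "targets": [
    [1,-1.5,35,0,0,0,0],
    [0,0,35,0,0,0,0],
    [0,0,30,0,0,0,0],
    [0,0,20,0,0,0,0],
    [0,0,9,0,0,0,0]
  ]
}}

```text
clock: 2.23
position: [0.4757, 0.1181, 0.0297]
tool_rot: [3.14, 0.003, 0.0]
force: [-0.2, -0.4, 1.3]
grip_width: 0.0852
```

Call:
{"api": "carry_out", "payload": {
  "targets": [
    [0,0,0,0,0,0,100],
    [0,0,0,0,0,0,255],
    [0,0,0,0,0,0,255],
    [0,0,0,0,0,0,255],
    [0,0,0,0,0,0,255]
  ],
  "force": 40
}}

```text
clock: 2.65
position: [0.4777, 0.1195, 0.0335]
tool_rot: [-3.14, -0.002, 0.0]
force: [-6.0, 6.6, 21.5]
grip_width: 0.0278
```

Call:
{"api": "carry_out", "payload": {
  "targets": [
    [0,0,0,0,0,0,255],
    [0,0,0,0,0,0,255],
    [0,0,0,0,0,0,255],
    [0,0,0,0,0,0,255],
    [0,0,0,0,0,0,255]
  ]
}}

```text
clock: 3.07
position: [0.4777, 0.1196, 0.0336]
tool_rot: [-3.14, -0.002, 0.001]
force: [-2.7, 4.8, 13.4]
grip_width: 0.0278
```

Call:
{"api": "carry_out", "payload": {
  "targets": [
    [-6,0,-1,0,0,0,255],
    [-6,0,-1,0,0,0,255],
    [-6,0,0,0,0,0,255],
    [-6,0,0,0,0,0,255],
    [-6,0,0,0,0,0,255]
  ]
}}

```text
clock: 3.48
position: [0.4468, 0.1202, 0.0342]
tool_rot: [-3.14, -0.0, 0.001]
force: [23.5, 10.9, -33.0]
grip_width: 0.0271
```

Call:
{"api": "carry_out", "payload": {
  "targets": [
    [0,0,0,0,0,0,255],
    [0,0,0,0,0,0,255],
    [0,0,0,0,0,0,255]
  ]
}}

```text
clock: 3.73
position: [0.4466, 0.1202, 0.0342]
tool_rot: [-3.14, 0.001, 0.002]
force: [2.8, 11.1, -25.4]
grip_width: 0.0271
```

Call:
{"api": "carry_out", "payload": {
  "targets": [
    [0,0,1.3,0,0,0,255],
    [0,0,0,0,0,0,255],
    [0,0,0,0,0,0,0],
    [0,0,0,0,0,0,0],
    [0,0,0,0,0,0,0]
  ]
}}

```text
clock: 4.15
position: [0.4472, 0.1185, 0.0334]
tool_rot: [-3.141, -0.001, -0.0]
force: [0.1, 0.6, -0.2]
grip_width: 0.0628
```

Call:
{"api": "carry_out", "payload": {
  "targets": [
    [0,0,0,0,0,0,0],
    [0,0,0,0,0,0,0],
    [0,0,0,0,0,0,0],
    [0,0,0,0,0,0,0],
    [0,0,0,0,0,0,0]
  ]
}}

```text
clock: 4.57
position: [0.447, 0.1185, 0.033]
tool_rot: [3.142, 0.0, -0.0]
force: [-0.3, 0.3, -0.2]
grip_width: 0.0855
```

Call:
{"api": "carry_out", "payload": {
  "targets": [
    [0,0,-20,0,0,0,0],
    [0,0,-35,0,0,0,0],
    [0,0,-40,0,0,0,0],
    [0,0,-35,0,0,0,0],
    [0,0,0,0,0,0,0]
  ]
}}

```text
clock: 4.98
position: [0.4493, 0.119, 0.1683]
tool_rot: [-3.138, -0.007, -0.001]
force: [1.2, -0.3, -0.3]
grip_width: 0.0853
```

Run:
```python
from h import *
from scipy.spatial.transform import Rotation as Ro
s=bot.observe();ims=[]
for n in("wrist","scene","side"):
    f=bot.grab_frame(n)
    if n=="wrist":
        T=np.eye(4);T[:3,:3]=Ro.from_euler("xyz",s["tool_rot"]).as_matrix();T[:3,3]=s["position"]
        f["cam_to_world"]=T@f["T_tool_cam"]
    P=pts(f);c=f["color"].astype(int);ims.append(f["color"])
    for k,(a,b,x,y) in {"red":(0,2,.46,.119),"blue":(2,0,.46,-.23)}.items():
        m=(c[...,a]>1.8*c[...,1])&(c[...,a]>1.8*c[...,b])&(P[...,2]>.03)&(f["z_map"]>0)&(np.hypot(P[...,0]-x,P[...,1]-y)<.07)
        if m.sum(): print(n,k,m.sum(),np.percentile(P[m],[2,50,98],axis=0).round(4).tolist())
print(s["position"],s["force"])
cv2.imwrite("pics/e.png",cv2.resize(np.hstack(ims[:2]),(800,300))[...,::-1])
```

```text
wrist red 1224 [[0.434, 0.107, 0.0527], [0.4491, 0.1195, 0.0609], [0.4616, 0.1325, 0.0637]]
scene red 228 [[0.4322, 0.115, 0.0463], [0.4418, 0.1269, 0.059], [0.4595, 0.1345, 0.0649]]
scene blue 65 [[0.4491, -0.2296, 0.0533], [0.46, -0.2211, 0.06], [0.4732, -0.216, 0.0648]]
side red 107 [[0.4335, 0.1041, 0.0442], [0.4463, 0.1083, 0.0559], [0.4598, 0.1213, 0.0632]]
side blue 210 [[0.4478, -0.2456, 0.048], [0.4603, -0.2399, 0.0585], [0.4735, -0.2278, 0.0638]]
[0.44926496 0.11897533 0.1682888 ] [ 1.23833307 -0.26290912 -0.27167437]
```

View pics/e.png

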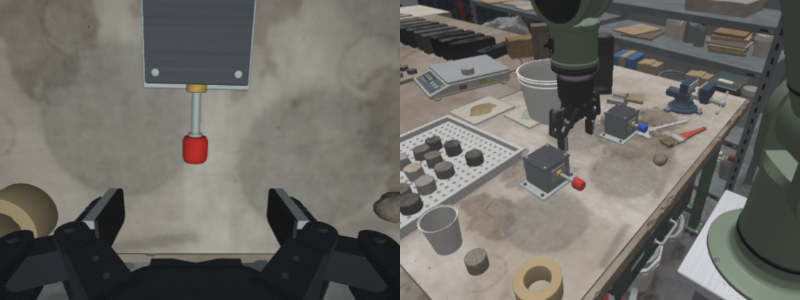

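The red knob has moved out about 29–30 mm, the blue one is unchanged, and the gripper is clear of everything. I'm handing in.

```bash
python3 -c "
from workcell import bot
print(bot.job_done())"
```

```text
the job is handed in; nothing more can be done
None
```

I gripped the red knob from above, drew its rod straight out about 30 mm to the middle click, let go and lifted clear. I then handed the job in at about 5 s on the robot's clock; it gives no verdict.

- **Red rod:** after release, all three cameras showed the knob about 29–30 mm further out than at the start, within the 22–38 mm allowed. I took only one set of pictures after letting go, so I infer the rod is at rest rather than having measured it.
- **Blue rod:** its knob stood where it did at the start, to within about 2 mm.
- **Contact:** the gripper was open and about 135 mm above the grasp height, with about 1 N on the tool.
- **Forces:** while gripped, the force on the tool peaked at about 42 N at the wrist in the readings, well under the 120 N limit. I eased off the vertical part before opening.

The scene and side cameras disagreed by up to about 18 mm across the rod, because each sees only one side of the knob. I used the wrist camera's reading for the grasp.

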